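# Oil a clamped pulley and hold the keyed shaft home in it

## Task

On the repair bench a belt pulley is clamped flat in a fixture. First give the bore a shot of oil: push the white nozzle cap of the spray can all the way down and let it spring back up. Then take the square-headed shaft with the key out of the rack, put it nose first into the pulley's bore, turn it until its key slips into the keyway, and keep pushing against the sprung pin until its collar is fully down on the pulley; finish with the gripper still holding the shaft down there, not letting go, because the pin would lift it again. Leave the other two shafts and the things lying about where they are.

Things in the scene. Friction and masses are not known exactly. Their poses are not given: they have to be found in the camera images.
- nozzle_top (a point): Centre of the flat top of the white nozzle cap (26 mm across, 18 mm tall) on the spray can, 149 mm above the bench at rest. The can is 52 mm across, clamped upright to the bench on a 90 x 75 mm foot. z up; the nozzle pipe points along -y, roughly to the fixture. The cap springs straight down 6 mm: 1.7 N at first, 5 N fully down.
- nozzle (a joint): How far the nozzle cap is pressed down, m: 0 at rest (up), 0.006 fully down.
- bore_mouth (a point): Centre of the bore at the top face of the pulley's boss, 75 mm above the bench; z up, x and y along the fixture. Bore 17.5 mm across, vertical, with one keyway: a notch 9 mm wide in its wall, full height, visible from above, pointing somewhere within 0.6 rad either side of this point's +x (see it, or feel for it by turning the shaft with its key resting on the boss).
- fixture: Steel block fixed to the bench, 130 x 110 x 40 mm (130 along x), origin under its centre, below the bore. On it lies the clamped aluminium toothed belt pulley, 69 mm across and 26 mm tall, with a boss 38 mm across and 35 mm tall; the pulley cannot turn.
- ejector (a joint): How far the sprung brass pin (13 mm across) in the bore is pushed down, m: 0 at rest, 0.012 with the shaft fully home. It meets the shaft's nose when that is 33 mm inside the bore and pushes up with 6 N, rising to 11 N at home.
- shaft_head (a point): Centre of the square head of the keyed steel shaft (0.28 kg), where to grip it: 24 x 24 mm, sides along x and y, 40 mm tall, z up along the shaft. Below it a round collar, 36 mm across, 6 mm thick, its underside 26 mm below this point; then the 16 mm shank, 45 mm long. The key is on the +x side, under a 6 mm wide index tab that sticks out 7 mm from the collar.
- shaft_tip (a point): Centre of the lower end (nose) of the keyed shaft, 71 mm below shaft_head; x towards the key. The key is 6 mm wide, stands 5 mm proud of the shank and runs from 12 to 40 mm above this point; the nose below is plain with a 3 mm chamfer. Key resting on the boss: nose 12 mm inside the bore; collar fully down: 45 mm.
- rack: Plywood rack fixed to the bench: a plate 235 mm long (x) and 60 mm wide on end posts, top 70 mm above the bench, with three 28 mm square holes 75 mm apart in a row along x. Three shafts, the keyed one in any place, hang upright in the holes by their collars. Origin under its centre.
- round_shaft: Another shaft in the rack, without key or tab, with a round head 24 mm across and 40 mm tall. Origin at its collar's underside, on the rack's top. Leave alone.
- thin_shaft: Another shaft in the rack, without key or tab, with a thin round head 14 mm across and 34 mm tall. Origin at its collar's underside, on the rack's top. Leave alone.
- cup: Paper cup, 74 mm across, 90 mm tall, origin under its centre. Leave alone.
- tape: Roll of tape lying flat, 90 mm across, 22 mm tall, origin under its centre. Leave alone.
- screwdriver: Screwdriver lying on the bench, along its x. Leave alone.
- bottle: Small amber bottle, 48 mm across, 120 mm tall, origin under its centre. Leave alone.
- carton: Small cardboard carton, 100 x 65 x 50 mm, origin under its centre. Leave alone.
- wrench: Wrench lying on the bench, along its x. Leave alone.
Things that resemble listed ones, but are neither listed nor needed, are in the scene too. Leave any turquoise look-alike of the fixture alone. What is shaped like the part that bears nozzle_top but red is not meant.

How it is judged:
On the way, in this order (a step that is already met when the one before it is completed fails the run):
1. the nozzle cap is pressed down (value of joint nozzle above 0.0045 m), for 0.05 s.
2. the nozzle cap is back up (value of joint nozzle below 0.001 m), for 0.1 s.
3. the shaft's nose is in the bore (z of shaft_tip in the frame of bore_mouth below -0.008 m and horizontal distance between shaft_tip and bore_mouth below 0.004 m), for 0.1 s.
4. the key is in the keyway (z of shaft_tip in the frame of bore_mouth below -0.02 m and horizontal distance between shaft_tip and bore_mouth below 0.004 m), for 0.1 s.
At the end, for the whole second after the job is handed in: the shaft's nose is at least 42.5 mm inside the bore (collar down within 2.5 mm), within 3 mm of the bore's axis and upright within 4 degrees, held by the fingers (over 2 N), and the nozzle cap is up (z of shaft_tip in the frame of bore_mouth below -0.0425 m and horizontal distance between shaft_tip and bore_mouth below 0.003 m and angle between shaft_tip's own z axis and vertical below 0.07 rad and contact force between the fingers and shaft above 2 N and value of joint nozzle below 0.001 m); the arm keeps its last pose, push and grip.
It fails at once if another shaft is moved (distance of any of round_shaft, thin_shaft from where it was at the start of the episode above 0.02 m).
It fails at once if a bystander is moved (distance of any of cup, tape, screwdriver, bottle, carton, wrench from where it was at the start of the episode above 0.03 m).
It also fails if it takes over 61 s, if anything falls off the work surface, if the arm or the gripper's body presses on something with over 40 N, if the wrist force passes 120 N, or if a joint passes its speed limit or range.

## Robot

A 6-joint arm with a two-finger parallel gripper is mounted at the origin on the work surface. World frame = base frame: x ahead of the robot, y to its left, z up, the work surface at z = 0. Lengths are in m, angles in rad, forces in N, time in s.
With the tool pointing down it reaches from about 0.325 to 0.85 m from the base axis. Payload 15.5 kg.
Tool frame: the origin (TCP) lies between the finger pads; the fingertips stand 25 mm ahead of it and the grasp point (between the pads) lies 6 mm ahead of it; z points along the fingers, y is the line along which they close (so a half turn about z gives the same grasp; the last joint's range is limited). The gripper opens to 91 mm and grips with 3 to 60 N. Pads are 32 mm wide; open, the fingers measure 118 mm over their backs; the gripper's body (76 mm by 178 mm) begins 60 mm behind the grasp point.
Start: joints at [1.238, 0.494, 1.345, -0, 1.302, -0.096], TCP at [0.147, 0.607, 0.239] pointing down, gripper open.
Joint ranges: [-2.91, 2.91], [-0.82, 2.16], [0.22, 2.67], [-1.22, 4.37], [0.12, 2.79], [-3.08, 3.08]. Speed limits (rad/s): [1.89, 1.89, 2.57, 3.01, 3.01, 3.01].

## Interface

Orientations are given as a rotation vector (axis times angle).
In Python, from rig import * gives the robot as it stands. The module is installed in compiled form; this text tells all that it offers.
- The arm moves only by the tool send_rows, never from a script. Its argument "commands" is a list of rows, each a list of 7 numbers: the shift along the world's x, y, z normalised to -1 to 1, where 1 is 0.03 m, then the turn, a rotation vector about the world's x, y, z normalised to -1 to 1, where 1 is 4 degrees, then the finger opening in mm, from 0 to 91.2. In form: [[tx, ty, tz, wx, wy, wz, gripper], ...]. A call has exactly 5 rows; each row shifts and turns the commanded pose from where the row before left it; what a row does not reach is not made up. A row lasts 1/12 s, in which the tool goes at most 41.7 mm and 7.16 degrees, less where a joint would pass 70% of its speed; a pose out of reach is approached as far as the arm can. A call with a number of a shift or a turn outside -1 to 1 is refused whole. A call with a gripper value outside its range is refused whole. The fingers move at their own pace and stop on an object; "squeeze" is the grip in N (left out, the last holds). Time passes only in rows, so rows that do not move let the fingers close, or fill a call up. It gives the time, the measured TCP pose, the force, the opening and the grip force at its end, in the units of the state.
- state(): the state, without advancing time (a new reading comes with each control period).
- snapshot(name): name is "side" or "top" or "wrist"; returns a dict with "image" (420x560x3 uint8, red, green, blue), "camera_matrix" (3x3 intrinsics, pixels), "R" (3x3) and "t" (3): a world point X has camera coordinates R X + t. Camera axes: x right, y down, z forward; pixel columns grow to the right and rows downward; lengths in m; the calibration is good to about 2 mm. A picture is of the moment at which its call begins. There is no depth.
- sign_off(): hands the job in; it is judged then, once.
The state is a dict: "t": time; "joint_positions": joint angles; "qvel": joint speeds; "joint_torque": joint torques, N m; "tool_pos": TCP position; "orientation": TCP orientation; "contact_force": force on the tool from outside, world axes, zero at the start; "wrist_torque": the same for the moment, N m; "width": opening from 0.0 (shut) to 1.0 (fully open); "gripper_force": force on a finger pad.
Only numpy, scipy, OpenCV 4.12 (cv2) and the standard library are available. Lean on these libraries where they do the work, as an engineer would, in place of code of your own. Each camera call takes 0.05 s, during which the arm holds its last target. There are 200 camera calls.

## Working session

There is one attempt and no reset: what is moved stays moved. The work goes in short steps, Python scripts to look and compute and a tool call to move; the robot and the scene stay as the last step left them, time stands still between calls to the robot, and variables do not carry over. Pictures are saved under pics/ and viewed, at most 10 in all, crops included, and the job is handed in when it is done.

Besides the shell and the picture viewer there is one more tool, called after "Request:" as name(argument=value, ...) on one line, values as JSON. send_rows: Moves the arm, as the interface text tells. Its arguments: {"type":"object","properties":{"commands":{"type":"array"},"squeeze":{"type":"number"}},"required":["commands"]}

```bash
mkdir -p pics; python3 - <<'E'
from rig import *
import cv2,pickle
s={n:snapshot(n) for n in("top","side","wrist")}
pickle.dump(s,open("s0.pkl","wb"))
for n in s: cv2.imwrite(f"pics/{n}0.png",s[n]["image"][:,:,::-1]); print(n,s[n]["camera_matrix"].tolist(),(-s[n]["R"].T@s[n]["t"]).round(3),s[n]["R"].round(3).tolist())
print(state())
E
```

```text
top [[401.7823329929605, 0.0, 278.60063446562134], [0.0, 401.7823329929605, 208.0142449284755], [0.0, 0.0, 1.0]] [0.346 0.004 1.178] [[-0.014, -1.0, -0.016], [-0.981, 0.017, -0.195], [0.196, 0.012, -0.981]]
side [[511.6358301663302, 0.0, 277.13231647527124], [0.0, 511.6358301663302, 207.1336517762551], [0.0, 0.0, 1.0]] [ 0.236 -0.969  0.966] [[0.946, -0.324, -0.011], [-0.217, -0.606, -0.765], [0.241, 0.726, -0.643]]
wrist [[374.27797115494224, 0.0, 277.496948632245], [0.0, 374.27797115494224, 207.15345287053862], [0.0, 0.0, 1.0]] [0.072 0.625 0.385] [[0.235, 0.972, -0.0], [0.937, -0.226, 0.268], [0.26, -0.063, -0.963]]
{'t': 0.15, 'joint_positions': array([ 1.23750023e+00,  4.94055578e-01,  1.34592970e+00, -2.57180668e-06,
        1.30250746e+00, -9.54948461e-02]), 'qvel': array([-3.02951726e-04, -2.70178076e-03, -1.66460666e-03, -1.45014842e-03,
       -1.14892429e-03, -7.29912218e-05]), 'joint_torque': array([ 1.12285830e-03, -8.79199147e+01, -3.82051742e+01,  7.07440870e-02,
        5.01081138e-02, -2.94382767e-05]), 'tool_pos': array([0.14714404, 0.60718321, 0.23848585]), 'orientation': array([-3.72634281e-01, -3.11922398e+00,  1.38222267e-03]), 'contact_force': array([-0.44729984, -0.03902044, -0.09086889]), 'wrist_torque': array([ 0.00859671,  0.03544772, -0.02727962]), 'gripper_force': 0.0, 'width': 1.0012229945454143}
```

View pics/top0.png

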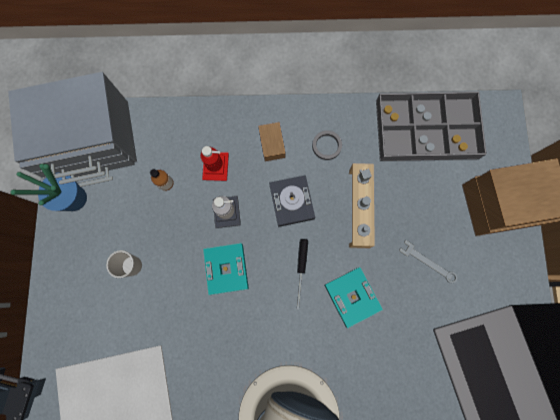

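View pics/side0.png

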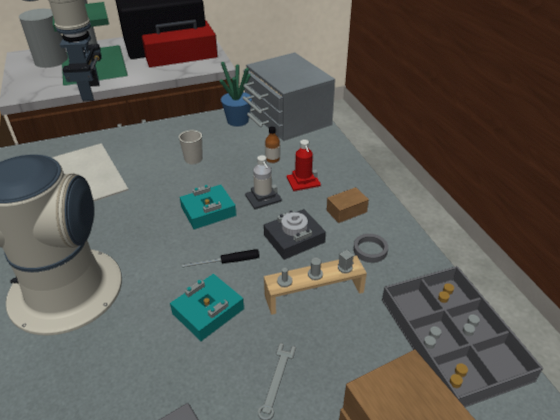

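The top view shows the grey can with its white cap at (222,203), the dark fixture with the pulley at (292,198) and the rack at (363,205). The square head is the far one at (365,174). The red can and the two turquoise plates are decoys. I'll zoom in for precise pixels.

```bash
python3 - <<'E'
import cv2,pickle,numpy as np
s=pickle.load(open("s0.pkl","rb"))
a=s["top"]["image"][150:255,205:385,::-1]; cv2.imwrite("pics/topc.png",cv2.resize(a,None,fx=4.4,fy=4.4,interpolation=cv2.INTER_CUBIC))
b=s["side"]["image"][145:315,240:380,::-1]; cv2.imwrite("pics/sidec.png",cv2.resize(b,None,fx=3.5,fy=3.5,interpolation=cv2.INTER_CUBIC))
E
cat > h.py <<'E'
import numpy as np,cv2
def ray(c,uv,z):
    d=c["R"].T@np.linalg.solve(c["camera_matrix"],[uv[0],uv[1],1.]); o=-c["R"].T@c["t"]
    return o+d*(z-o[2])/d[2]
def proj(c,X):
    p=c["camera_matrix"]@(c["R"]@np.array(X,float)+c["t"]); return p[:2]/p[2]
E
```

```text
(no output)
```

View pics/topc.png

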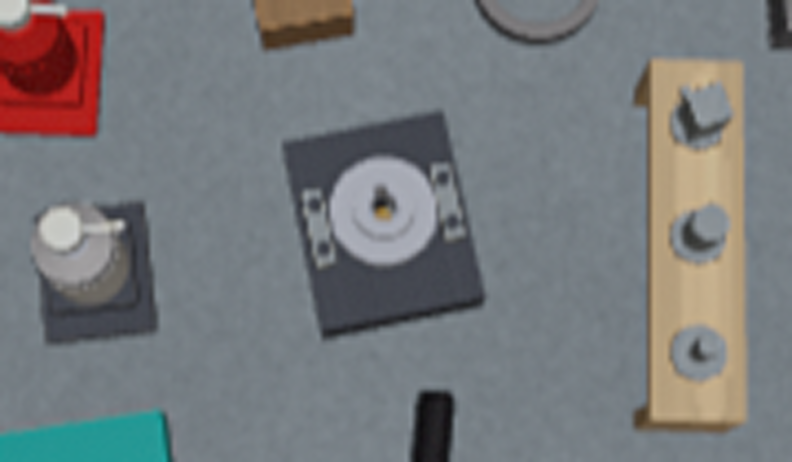

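View pics/sidec.png

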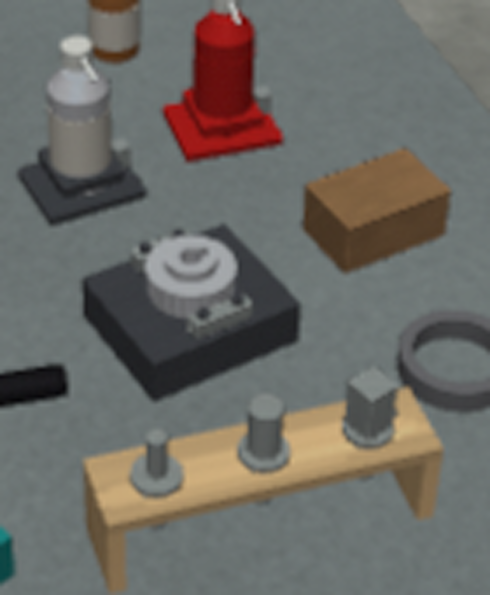

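The crops show the cap top at about (63,229), the bore at (383,204) with its keyway towards image-up, and the turned square head top at (707,111). The square shaft is at the rack's far end.

```bash
python3 - <<'E'
import pickle
from h import *
s=pickle.load(open("s0.pkl","rb")); T=s["top"];S=s["side"]
f=lambda x,y:((x+.5)/4.4-.5+205,(y+.5)/4.4-.5+150)
g=lambda x,y:((x+.5)/3.5-.5+240,(y+.5)/3.5-.5+145)
for n,t,sd,z in(("cap",(63,229),(77,46),.149),("pulley top26",(383,210),(191,266),.066),("bore",(383,204),(193,255),.075),("head top",(707,111),(373,383),.116),("collar",(698,120),(369,430),.076),("roundhead top",(710,223),(266,404),.116),("thin top",(703,349),(157,437),.110)):
    print(n,ray(T,f(*t),z).round(4),ray(S,g(*sd),z).round(4))
for p in((443,112),(484,300),(324,335),(284,143)): print(ray(T,f(*p),.04).round(4))
for p in((652,60),(744,60),(746,422),(649,416)): print(ray(T,f(*p),.07).round(4))
for p in((145,203),(157,330)): print("foot",ray(T,f(*p),.01).round(4))
E
```

```text
cap [0.5706 0.1734 0.149 ] [0.5712 0.1722 0.149 ]
pulley top26 [ 0.5977 -0.0195  0.066 ] [ 0.598  -0.0202  0.066 ]
bore [ 0.5996 -0.0194  0.075 ] [ 0.6002 -0.0184  0.075 ]
head top [ 0.6458 -0.2207  0.116 ] [ 0.6509 -0.2232  0.116 ]
collar [ 0.6513 -0.2231  0.076 ] [ 0.6491 -0.2278  0.076 ]
roundhead top [ 0.5747 -0.2186  0.116 ] [ 0.5767 -0.2173  0.116 ]
thin top [ 0.4978 -0.2112  0.11  ] [ 0.5013 -0.2158  0.11  ]
[ 0.6699 -0.0614  0.04  ]
[ 0.5423 -0.0846  0.04  ]
[0.5209 0.02   0.04  ]
[0.6505 0.0449 0.04  ]
[ 0.6939 -0.1966  0.07  ]
[ 0.6928 -0.2564  0.07  ]
[ 0.457  -0.2434  0.07  ]
[ 0.4617 -0.1832  0.07  ]
foot [0.6181 0.1408 0.01  ]
foot [0.5308 0.1322 0.01  ]
```

Both views agree to about 2 mm. I'll move over the white cap, closing the fingers on the way.

Request:
send_rows(commands=[[0.94,-0.96,0,0,0,0,0],[0.94,-0.96,0,0,0,0,0],[0.94,-0.96,0,0,0,0,0],[0.94,-0.96,0,0,0,0,0],[0.94,-0.96,0,0,0,0,0]], squeeze=10)

```text
t: 0.57
tool_pos: [0.289, 0.4619, 0.2388]
orientation: [-0.372, -3.119, 0.0]
contact_force: [1.6, 1.1, 0.4]
width: 0.666
gripper_force: 0.0
```

Request:
send_rows(commands=[[0.94,-0.96,0,0,0,0,0],[0.94,-0.96,0,0,0,0,0],[0.94,-0.96,0,0,0,0,0],[0.94,-0.96,0,0,0,0,0],[0.94,-0.96,0,0,0,0,0]])

```text
t: 0.98
tool_pos: [0.4302, 0.3177, 0.2389]
orientation: [-0.373, -3.119, 0.0]
contact_force: [0.6, 0.5, 0.1]
width: 0.299
gripper_force: 0.0
```

Request:
send_rows(commands=[[0.94,-0.96,-0.2,0,0,0,0],[0.94,-0.96,-0.2,0,0,0,0],[0.94,-0.96,-0.2,0,0,0,0],[0.94,-0.96,-0.2,0,0,0,0],[0.94,-0.96,-0.2,0,0,0,0]])

```text
t: 1.4
tool_pos: [0.5713, 0.1736, 0.2085]
orientation: [-0.373, -3.119, -0.0]
contact_force: [1.3, 0.7, 0.0]
width: 0.004
gripper_force: 0.0
```

Request:
send_rows(commands=[[0,0,-0.5,0,0,0,0],[0,0,-0.5,0,0,0,0],[0,0,-0.3,0,0,0,0],[0,0,-0.1,0,0,0,0],[0,0,0,0,0,0,0]])

```text
t: 1.82
tool_pos: [0.5702, 0.1747, 0.1681]
orientation: [0.372, 3.119, -0.002]
contact_force: [-2.0, -10.2, 15.2]
width: 0.004
gripper_force: 7.4
```

Request:
send_rows(commands=[[0,0,0,0,0,0,0],[0,0,0.4,0,0,0,0],[0,0,1,0,0,0,0],[0,0,1,0,0,0,0],[0,0,0.9,0,0,0,0]])

```text
t: 2.23
tool_pos: [0.5698, 0.1758, 0.2675]
orientation: [-0.371, -3.119, 0.0]
contact_force: [1.2, 0.2, 0.4]
width: 0.009
gripper_force: 0.0
```

Request:
send_rows(commands=[[0.05,-1,0.5,0,0,0,80],[0.05,-1,0.5,0,0,0,80],[0.05,-1,0.2,0,0,0,80],[0.05,-1,0,0,0,0,80],[0.05,-1,0,0,0,0,80]])

```text
t: 2.65
tool_pos: [0.5775, 0.0246, 0.3027]
orientation: [0.371, 3.119, 0.0]
contact_force: [-0.2, 0.2, -0.5]
width: 0.339
gripper_force: 0.0
```

```bash
python3 - <<'E'
from rig import *
import pickle
from h import *
w=snapshot("wrist");t=snapshot("side");pickle.dump((w,t),open("s1.pkl","wb"))
a=np.hstack([w["image"],t["image"][100:250,200:350].repeat(2.8//1,0)[:420]*1 if 0 else cv2.resize(t["image"][120:270,220:300],(224,420))])[:,:,::-1]
cv2.imwrite("pics/w1.png",a)
print(state()["tool_pos"],state()["joint_positions"],proj(w,[.5995,-.019,.075]),proj(w,[.6629,-.0073,.075]))
E
```

```text
[0.57766637 0.02228076 0.30212102] [-6.41505287e-02  3.71906083e-01  1.37330744e+00 -1.03160075e-03
  1.39616742e+00 -1.39461009e+00] [241.54514648 211.43708863] [267.13746753 263.67511761]
```

View pics/w1.png

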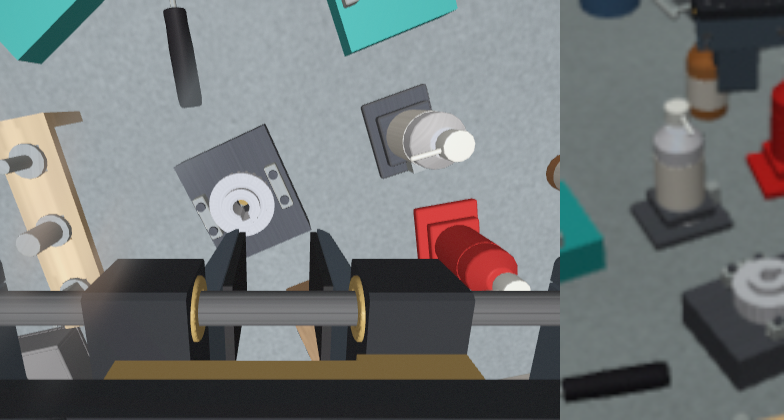

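The cap is back up. The bore appears at (241,209), as predicted from the measured position. The keyway opens towards image-down. Next I'll crop it and go over the shaft.

```bash
python3 - <<'E'
import pickle
from h import *
w,_=pickle.load(open("s1.pkl","rb"))
cv2.imwrite("pics/w1c.png",cv2.resize(w["image"][175:245,206:276,::-1],None,fx=8,fy=8,interpolation=cv2.INTER_CUBIC))
E
```

```text
(no output)
```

View pics/w1c.png

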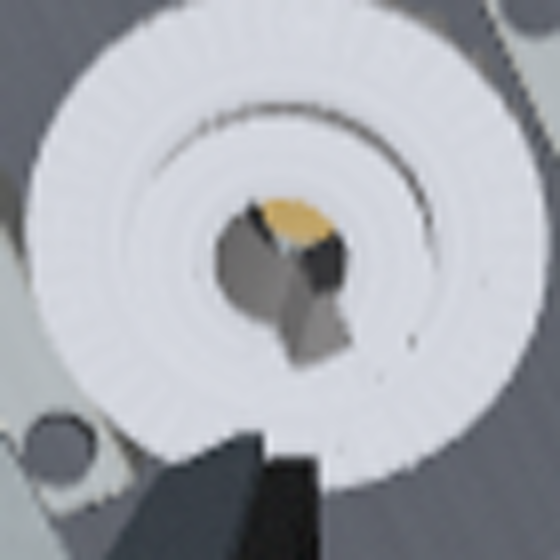

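Request:
send_rows(commands=[[0.2,-1,0,0,0,0,80],[0.2,-1,0,0,0,0,80],[0.2,-1,0,0,0,0,80],[0.2,-1,0,0,0,0,80],[0.2,-1,0,0,0,0,80]])

```text
t: 3.17
tool_pos: [0.6078, -0.125, 0.302]
orientation: [-0.371, -3.119, -0.0]
contact_force: [0.0, 0.4, -0.4]
width: 0.793
gripper_force: 0.0
```

Request:
send_rows(commands=[[0.35,-0.7,0,0,0,0,80],[0.35,-0.7,0,0,0,0,80],[0.35,-0.7,0,0,0,0,80],[0,0,0,0,0,0,80],[0,0,0,0,0,0,80]])

```text
t: 3.58
tool_pos: [0.6394, -0.1875, 0.3014]
orientation: [-0.373, -3.119, -0.001]
contact_force: [-0.5, 0.5, -0.5]
width: 0.876
gripper_force: 0.0
```

```bash
python3 - <<'E'
from rig import *
import pickle
from h import *
w1,_=pickle.load(open("s1.pkl","rb"))
f=lambda x,y:((x+.5)/8-.5+206,(y+.5)/8-.5+175)
c=ray(w1,f(282,262),.075);k=ray(w1,f(324,356),.075);print(c,k,np.degrees(np.arctan2(*(k-c)[1::-1])))
for p in((297,366),(352,345)):print(ray(w1,f(*p),.075))
w=snapshot("wrist");pickle.dump(w,open("s2.pkl","wb"))
p=proj(w,[.65,-.223,.116]);print(state()["tool_pos"],p,state()["joint_positions"])
u,v=p.astype(int)
x0=max(0,u-60);y0=max(0,v-60)
print(x0,y0)
cv2.imwrite("pics/w2c.png",cv2.resize(w["image"][y0:y0+120,x0:x0+120,::-1],None,fx=5,fy=5,interpolation=cv2.INTER_CUBIC))
E
```

```text
[ 0.59501726 -0.01858628  0.075     ] [ 0.60863471 -0.01655463  0.075     ] 8.48565121356628
[ 0.60913428 -0.020341    0.075     ]
[ 0.60803431 -0.01261367  0.075     ]
[ 0.63909909 -0.18671639  0.30156497] [242.72663341 211.22077912] [-3.74014570e-01  5.07392876e-01  1.14539160e+00  2.75501434e-04
  1.48973483e+00 -1.70734771e+00]
182 151
```

View pics/w2c.png

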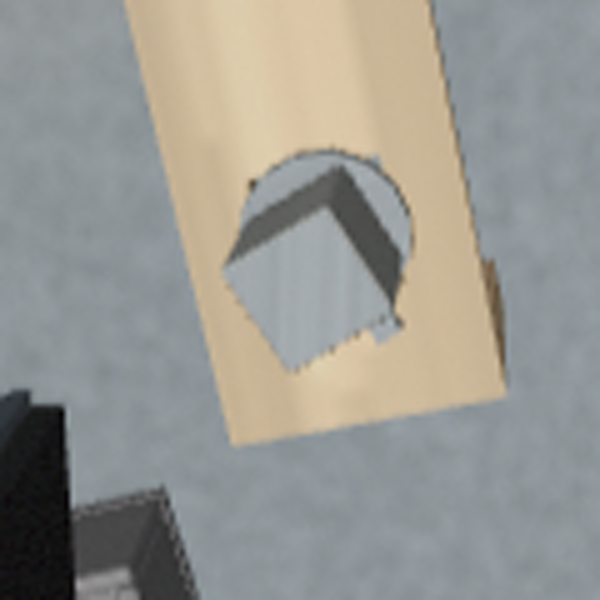

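The head's corners are at crop (325,207), (222,267), (295,373) and (397,308). The index tab sits at (385,328), which puts the key towards image-down-right.

```bash
python3 - <<'E'
import pickle
from h import *
w=pickle.load(open("s2.pkl","rb"))
f=lambda x,y:((x+.5)/5-.5+182,(y+.5)/5-.5+151)
P=np.array([ray(w,f(*p),.116) for p in((325,207),(222,267),(295,373),(397,308))])
print(P.round(4),P.mean(0).round(4),[np.linalg.norm(P[i]-P[i-1]).round(4) for i in range(4)])
for a,b in((0,3),(1,2),(1,0),(2,3)): d=P[b]-P[a];print(np.degrees(np.arctan2(d[1],d[0])))
t=ray(w,f(386,327),.075);d=t-P.mean(0);print(t,np.degrees(np.arctan2(d[1],d[0])),np.hypot(*d[:2]))
c=np.array(f(328,236));print(ray(w,c,.073))
from scipy.spatial.transform import Rotation as R
from rig import state
print(R.from_rotvec(state()["orientation"]).as_matrix().round(3))
E
```

```text
[[ 0.6333 -0.2149  0.116 ]
 [ 0.6397 -0.2361  0.116 ]
 [ 0.6626 -0.2284  0.116 ]
 [ 0.6549 -0.2069  0.116 ]] [ 0.6476 -0.2216  0.116 ] [np.float64(0.0231), np.float64(0.0222), np.float64(0.0242), np.float64(0.0229)]
20.321351515323386
18.54100904518053
106.93495653708264
109.7608518322568
[ 0.66952668 -0.21468719  0.075     ] 17.444250222323625 0.02295912173428716
[ 0.64827299 -0.2216937   0.073     ]
[[-0.972  0.235 -0.001]
 [ 0.235  0.972  0.001]
 [ 0.001  0.    -1.   ]]
```

Request:
send_rows(commands=[[0.06,-0.24,-0.6,0,0,1,70],[0.06,-0.24,-0.6,0,0,1,70],[0.06,-0.24,-0.6,0,0,1,70],[0.06,-0.24,-0.6,0,0,1,70],[0.06,-0.24,-0.6,0,0,1,70]])

```text
t: 4.05
tool_pos: [0.648, -0.2221, 0.2114]
orientation: [0.182, -3.136, -0.0]
contact_force: [0.1, -0.2, -0.0]
width: 0.766
gripper_force: 0.0
```

Request:
send_rows(commands=[[0,0,-0.4,0,0,1,70],[0,0,-0.4,0,0,1,70],[0,0,-0.3,0,0,1,70],[0,0,0,0,0,0.1,70],[0,0,0,0,0,0,70]])

```text
t: 4.47
tool_pos: [0.648, -0.2223, 0.179]
orientation: [0.512, -3.099, -0.001]
contact_force: [0.4, 0.2, 0.6]
width: 0.767
gripper_force: 0.0
```

```bash
python3 - <<'E'
from rig import *
from h import *
from scipy.spatial.transform import Rotation as R
s=state();M=R.from_rotvec(s["orientation"]).as_matrix();print(s["tool_pos"],s["joint_positions"],np.degrees(np.arctan2(M[1,1],M[0,1])),M[:,2])
w=snapshot("wrist");cv2.imwrite("pics/w3.png",w["image"][:,:,::-1]);print(proj(w,[.648,-.222,.116]))
E
```

```text
[ 0.64800236 -0.22228971  0.17903233] [-4.17624898e-01  6.33894533e-01  1.25059911e+00  1.24131413e-04
  1.25791792e+00 -2.31574840e+00] 108.7522640504809 [-7.00627765e-04  4.40097313e-04 -9.99999658e-01]
[276.54417166 238.05311335]
```

View pics/w3.png

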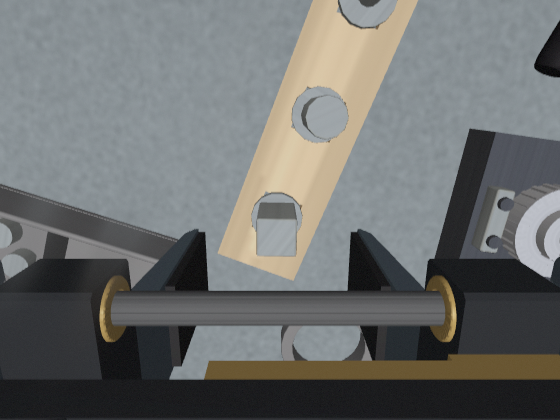

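The head's top is centred at (276,237), where predicted, and its sides line up with the jaws. I'll go down and grip.

Request:
send_rows(commands=[[0,0,-0.7,0,0,0,70],[0,0,-0.7,0,0,0,70],[0,0,-0.6,0,0,0,70],[0,0,-0.4,0,0,0,70],[0,0,0,0,0,0,70]])

```text
t: 4.93
tool_pos: [0.6474, -0.2229, 0.1052]
orientation: [0.51, -3.098, -0.002]
contact_force: [-2.2, 0.8, 0.2]
width: 0.772
gripper_force: 0.0
```

Request:
send_rows(commands=[[0,0,0,0,0,0,10],[0,0,0,0,0,0,10],[0,0,0,0,0,0,10],[0,0,0,0,0,0,10],[0,0,0,0,0,0,10]], squeeze=50)

```text
t: 5.35
tool_pos: [0.6486, -0.2237, 0.1077]
orientation: [-0.512, 3.099, -0.001]
contact_force: [-0.6, -0.1, -0.0]
width: 0.431
gripper_force: 0.0
```

Request:
send_rows(commands=[[0,0,0,0,0,0,10],[0,0,0,0,0,0,10],[0,0,0,0,0,0,10],[0,0,0,0,0,0,10],[0,0,0,0,0,0,10]])

```text
t: 5.77
tool_pos: [0.6482, -0.2236, 0.1071]
orientation: [-0.512, 3.099, -0.0]
contact_force: [-1.9, 1.4, 2.8]
width: 0.257
gripper_force: 50.0
```

Request:
send_rows(commands=[[0,0,0.4,0,0,0,10],[0,0,0.6,0,0,0,10],[0,0,0.6,0,0,0,10],[0,0,0.6,0,0,0,10],[0,0,0.6,0,0,0,10]])

```text
t: 6.18
tool_pos: [0.648, -0.2235, 0.1923]
orientation: [0.512, -3.099, -0.0]
contact_force: [-0.2, -0.1, -4.7]
width: 0.264
gripper_force: 50.0
```

Request:
send_rows(commands=[[-0.1,0.4,0,0,0,-0.2,10],[-0.17,0.7,0,0,0,-0.3,10],[-0.2,0.8,0,0,0,-0.3,10],[-0.2,0.8,0,0,0,-0.3,10],[-0.2,0.8,0,0,0,-0.3,10]])

```text
t: 6.6
tool_pos: [0.6216, -0.1177, 0.1915]
orientation: [0.358, -3.121, -0.0]
contact_force: [0.9, -0.2, -3.7]
width: 0.264
gripper_force: 50.0
```

Request:
send_rows(commands=[[-0.2,0.8,0,0,0,-0.3,10],[-0.2,0.8,0,0,0,-0.3,10],[-0.2,0.8,0,0,0,-0.3,10],[-0.2,0.8,0,0,0,-0.3,10],[0,0,0,0,0,0,10]])

```text
t: 7.02
tool_pos: [0.5967, -0.0188, 0.1914]
orientation: [0.231, -3.132, -0.002]
contact_force: [1.1, 1.0, -3.5]
width: 0.258
gripper_force: 50.0
```

```bash
python3 - <<'E'
from rig import *
from h import *
import pickle
from scipy.spatial.transform import Rotation as R
s=state();M=R.from_rotvec(s["orientation"]).as_matrix();print(s["tool_pos"],np.degrees(np.arctan2(M[1,1],M[0,1])),M[:,2])
w=snapshot("wrist");t=snapshot("side");pickle.dump((w,t),open("s4.pkl","wb"))
a=cv2.resize(w["image"][190:340,190:370],(480,400),interpolation=2);b=cv2.resize(t["image"][130:255,250:350],(320,400),interpolation=2)
cv2.imwrite("pics/w4.png",np.hstack([a,b])[:,:,::-1])
x,y,z=s["tool_pos"]
print("tip",[proj(c,[x,y,z-.082]) for c in(w,t)],"bore",[proj(c,[.5975,-.0188,.075]) for c in(w,t)])
E
```

```text
[ 0.59668377 -0.01884294  0.19144245] 98.43009813222682 [-0.00116928  0.00123135 -0.99999856]
tip [array([276.47830429, 227.8648579 ]), array([293.71908986, 207.9139907 ])] bore [array([276.37265342, 213.83451803]), array([293.8794232 , 217.80962236])]
```

View pics/w4.png

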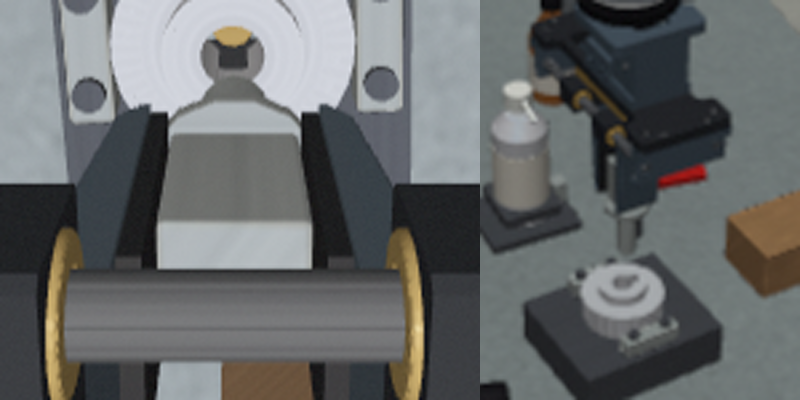

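The shaft hangs over the bore, at (277,211) in the wrist image, with its tip about 1 mm too far along x. I'll correct that and go down gently.

Request:
send_rows(commands=[[-0.03,0,-0.3,0,0,0,10],[0,0,-0.3,0,0,0,10],[0,0,-0.3,0,0,0,10],[0,0,-0.15,0,0,0,10],[0,0,0,0,0,0,10]])

```text
t: 7.53
tool_pos: [0.5965, -0.023, 0.1577]
orientation: [0.228, -3.131, -0.001]
contact_force: [-0.2, -0.2, -3.2]
width: 0.26
gripper_force: 50.0
```

Request:
send_rows(commands=[[0,0,-0.1,0,0,0,10],[0,0,-0.1,0,0,0,10],[0,0,-0.1,0,0,0,10],[0,0,-0.1,0,0,0,10],[0,0,0,0,0,0,10]])

```text
t: 7.95
tool_pos: [0.5991, -0.0214, 0.1498]
orientation: [-0.228, 3.128, 0.002]
contact_force: [4.4, 14.1, -0.0]
width: 0.261
gripper_force: 50.0
```

```bash
cat > st.py <<'E'
from rig import *
from h import *
from scipy.spatial.transform import Rotation as R
s=state();M=R.from_rotvec(s["orientation"]).as_matrix();print(s["t"],s["tool_pos"].round(4),"yaw",np.degrees(np.arctan2(M[1,1],M[0,1])).round(2),"tilt",M[:2,2].round(4),s["contact_force"].round(1),s["wrist_torque"].round(2))
E
python3 st.py
```

```text
7.95 [ 0.5991 -0.0214  0.1498] yaw 98.35 tilt [0.0055 0.002 ] [ 4.4 14.1 -0. ] [ 3.34 -0.91  0.01]
```

Request:
send_rows(commands=[[0,0.07,0,0,0,0,10],[0,0,0,0,0,0,10],[0,0,0,0,0,0,10],[0,0,0,0,0,0,10],[0,0,0,0,0,0,10]])

```text
t: 8.37
tool_pos: [0.5983, -0.0201, 0.148]
orientation: [-0.229, 3.131, 0.001]
contact_force: [3.5, 6.7, 1.9]
width: 0.257
gripper_force: 50.0
```

```bash
python3 st.py
```

```text
8.3667 [ 0.5983 -0.0201  0.148 ] yaw 98.36 tilt [0.0024 0.0008] [3.5 6.7 1.9] [ 1.6  -0.83 -0.  ]
```

Request:
send_rows(commands=[[0.03,0.06,0,0,0,0,10],[0,0,-0.1,0,0,0,10],[0,0,-0.1,0,0,0,10],[0,0,-0.1,0,0,0,10],[0,0,0,0,0,0,10]])

```text
t: 8.78
tool_pos: [0.5981, -0.0189, 0.1376]
orientation: [0.229, -3.133, 0.0]
contact_force: [3.2, -0.7, -5.2]
width: 0.262
gripper_force: 50.0
```

```bash
python3 st.py
```

```text
8.7833 [ 0.5981 -0.0189  0.1376] yaw 98.37 tilt [-0.0003 -0.0001] [ 3.2 -0.7 -5.2] [ 0.02 -0.73 -0.02]
```

The nose is about 19 mm in with almost no resistance, so the key has entered the keyway. Now I'll push on against the pin.

Request:
send_rows(commands=[[0.02,0,-0.15,0,0,0,10],[0,0,-0.15,0,0,0,10],[0,0,-0.15,0,0,0,10],[0,0,-0.1,0,0,0,10],[0,0,0,0,0,0,10]])

```text
t: 9.2
tool_pos: [0.5985, -0.0187, 0.1213]
orientation: [0.229, -3.132, -0.0]
contact_force: [-0.9, -0.2, 3.1]
width: 0.261
gripper_force: 50.0
```

```bash
python3 st.py
```

```text
9.2 [ 0.5985 -0.0187  0.1213] yaw 98.37 tilt [-0.0008  0.0001] [-0.9 -0.2  3.1] [0.04 0.35 0.01]
```

Request:
send_rows(commands=[[0,0,-0.12,0,0,0,10],[0,0,-0.12,0,0,0,10],[0,0,-0.1,0,0,0,10],[0,0,-0.07,0,0,0,10],[0,0,0,0,0,0,10]], squeeze=60)

```text
t: 9.62
tool_pos: [0.5985, -0.0188, 0.1106]
orientation: [-0.229, 3.133, -0.0]
contact_force: [-9.2, -0.8, 21.1]
width: 0.263
gripper_force: 60.0
```

```bash
python3 st.py
```

```text
9.6167 [ 0.5985 -0.0188  0.1106] yaw 98.38 tilt [ 0.0002 -0.0002] [-9.2 -0.8 21.1] [0.06 1.62 0.02]
```

Request:
send_rows(commands=[[-0.06,0,-0.06,0,0,0,10],[0,0,0,0,0,0,10],[0,0,0,0,0,0,10],[0,0,0,0,0,0,10],[0,0,0,0,0,0,10]])

```text
t: 10.03
tool_pos: [0.5983, -0.0188, 0.1104]
orientation: [-0.229, 3.129, -0.001]
contact_force: [-7.4, 0.6, 39.3]
width: 0.26
gripper_force: 60.0
```

```bash
python3 st.py; python3 - <<'E'
from rig import *
from h import *
w=snapshot("wrist");t=snapshot("side");s=state();x,y,z=s["tool_pos"]
a=cv2.resize(w["image"][190:340,190:370],(480,400),interpolation=2);b=cv2.resize(t["image"][150:250,250:330],(320,400),interpolation=2)
cv2.imwrite("pics/w5.png",np.hstack([a,b])[:,:,::-1])
E
```

```text
10.0333 [ 0.5983 -0.0188  0.1104] yaw 98.38 tilt [ 0.0043 -0.0005] [-7.4  0.6 39.3] [0.39 1.31 0.08]
```

View pics/w5.png

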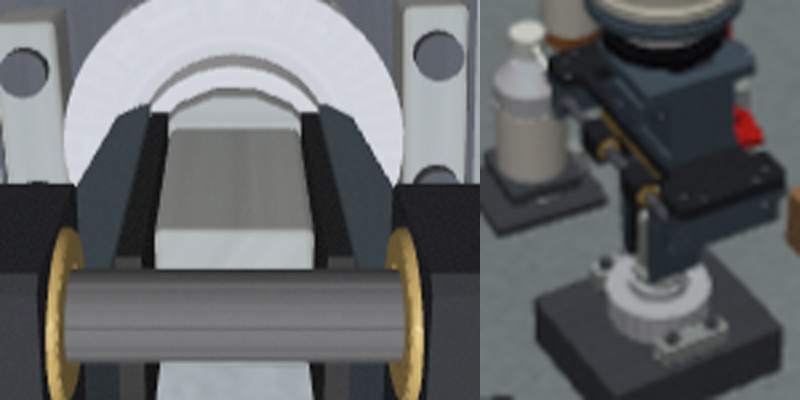

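The collar sits flat on the boss. Height held at 0.110 while the force rose from 21 to 39 N, which means a hard stop. I'll ease off to about 30 N and hand in.

Request:
send_rows(commands=[[-0.03,0,0.03,0,0,0,10],[0,0,0,0,0,0,10],[0,0,0,0,0,0,10],[0,0,0,0,0,0,10],[0,0,0,0,0,0,10]])

```text
t: 10.55
tool_pos: [0.598, -0.0188, 0.1105]
orientation: [-0.229, 3.128, -0.001]
contact_force: [-1.0, 1.1, 22.3]
width: 0.259
gripper_force: 60.0
```

```bash
python3 st.py; python3 -c "
from rig import *
s=state()
if s['tool_pos'][2]<.1112 and s['contact_force'][2]>15: print(sign_off())"
```

```text
10.55 [ 0.598  -0.0188  0.1105] yaw 98.38 tilt [ 0.005  -0.0004] [-1.   1.1 22.3] [ 0.33 -0.22 -0.04]
the job is handed in; nothing more can be done
None
```

The job is handed in, with no verdict returned: the oil cap was pressed and sprang back, and the keyed shaft is down to a hard stop in the pulley, still gripped at 60 N and pressed down with about 22 N, at 10.55 s.

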